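# Load the register cartridge through the reader bay's spring flap

## Task

Load the grey register cartridge into the reader bay: set it nose first in the bay's open entry tray, push it by its upright stem through the spring flap and on until its nose presses lightly on the soft buffer of the depth stop inside, then let go, so that it stays resting at the buffer with the flap shut behind it. The depth stop is set anew each time, so feel for the buffer and press it only gently, keep pushing forces on the bay moderate, and leave the other things on the panel where they are.

Things in the scene. Friction and masses are not known exactly. Their poses are not given: they have to be found in the camera images.
- cart_grip (a point): Stem of the loose cartridge: a grey plastic block 60 mm long (x), 40 wide (y), 30 high, rounded corners, 0.2 kg, with a round bright stem, 18 mm diameter, rising from its top centre to 86 mm above the underside. Point: on the stem's axis 66 mm above the underside, the height to grip. +x: to the nose, whose face (3 brass contacts) is 30 mm ahead; z up. Starts upright, nose within 1 rad of bay +x.
- bay: Reader bay, fixed: a long low metal guide. Origin: centre of the doorway, at panel height; x = pushing direction, z up. Floor 6 mm above the panel, so the cartridge's grip point runs 72 mm above the panel. Entry tray before the doorway, lipped passage after it; a black box 40 mm high ends it (x 187 to 245 mm). More than 40 N between cartridge and bay is too rough.
- tray (a point): Point on the floor of the bay's open-topped entry tray, on its centreline, 66 mm before the doorway (bay x = -66 mm): set the cartridge down centred here. The tray is 58 mm wide for bay x -105 to -50 mm, walls 24 mm above the panel; from -50 to -18 mm they funnel in to the passage, 43 mm wide (y -21.5 to 21.5). Axes as the bay.
- passage (a point): Point on the passage floor's centreline, 100 mm past the doorway. From bay x = 6 to 187 mm lips cover the sides (underside 38, top 42 mm above the panel) with an open slot 28 mm wide for the stem. In it is a depth stop with a rubber spring buffer; its free face is anywhere from bay x 112 to 148 mm, not measured. The buffer gives 3 N per mm, up to 10 mm; over 12 N spoils it. Axes as the bay.
- flap (a joint): Black spring flap, an upright leaf 42 mm wide closing the doorway, hinged on a pin at its +y side. Opens inwards (to +x) when the cartridge pushes it, resisting with 2 to 8 N, and springs shut by itself. 0 rad = shut, 1.57 = along the passage. It can shut only when the cartridge's back is 45 mm past the doorway (grip point beyond bay x = 75 mm).
- needle_valve: bystander: loose brass needle valve body with a black cap, 46 mm long, 54 mm high; origin under its centre
- gear_housing: bystander: loose white plastic register gear housing, round, 50 mm in diameter, 42 mm high; origin under its centre
- straightener: bystander: loose stainless flow straightener, a tube 44 mm in diameter, 45 mm high, upright; origin under its centre
- screwdriver: bystander: loose screwdriver 160 mm long lying on the panel; origin under its middle
Things that resemble listed ones, but are neither listed nor needed, are in the scene too. What is shaped like the part that bears cart_grip but pink is not meant.

How it is judged:
By the outcome, as a careful person would: the job done as asked, in the order asked, and still so for the second after the job is handed in, with the robot touching nothing.
It also fails if it takes over 58 s, if anything falls off the work surface, if the arm or the gripper's body presses on something with over 40 N, if the wrist force passes 120 N, or if a joint passes its speed limit or range.

## Robot

A 6-joint arm with a two-finger parallel gripper is mounted at the origin on the work surface. World frame = base frame: x ahead of the robot, y to its left, z up, the work surface at z = 0. Lengths are in m, angles in rad, forces in N, time in s.
With the tool pointing down it reaches from about 0.275 to 0.825 m from the base axis. Payload 5.2 kg.
Tool frame: the origin (TCP) lies midway between the tips of the shut fingers; the grasp point (between the pads) lies 19 mm behind it; x points along the fingers, y is the direction in which the jaws open and shut, and the axes are right-handed (so a half turn about x gives the same grasp; the last joint's range is limited). The gripper opens to 93 mm and grips with 3 to 60 N. Pads are 15 mm wide; open, the fingers measure 128 mm over their backs; the gripper's body (75 mm by 188 mm) begins 65 mm behind the grasp point.
Start: joints at [-1.386, 0.259, 1.535, -0, 1.348, -0.203], TCP at [0.208, -0.509, 0.219] pointing down, gripper open.
Joint ranges: [-3.14, 3.14], [-0.91, 2.08], [0.19, 2.58], [-1.22, 4.36], [0.22, 2.71], [-3.12, 3.12]. Speed limits (rad/s): [2.57, 2.57, 3.14, 3.14, 3.14, 3.14].

## Interface

Orientations are given as a 3x3 rotation matrix whose columns are the frame's x, y, z axes.
In Python, from workcell import r gives the robot as it stands.
- The arm moves only by the tool play_rows, never from a script. Its argument "increments" is a list of rows, each a list of 2 entries, a list of its own where there are three numbers: the shift along the tool's x, y, z as a fraction of full scale, then the turn about the tool's x as a fraction of full scale. A call has 1 to 12 rows; each row shifts and turns the pose as measured when the row begins, along the tool's axes as they then stand; what a row does not reach is not made up. Full scale, the value 1, is 30 mm for a shift and 5 degrees for a turn. A row lasts 1/10 s, in which the tool goes at most 50 mm and 8.59 degrees, less where a joint would pass 70% of its speed; a pose out of reach is approached as far as the arm can. A call with a number of a shift or a turn outside -1 to 1 is refused whole. A call with a gripper value outside its range is refused whole. "claw" is the opening, from 0 (shut) to 1 (fully open), set as the call begins (left out, the last holds). The fingers move at their own pace and stop on an object; "newtons" is the grip in N (left out, the last holds). Time passes only in rows, so rows that do not move let the fingers close. It gives the time, the measured TCP pose, the force and the opening at its end, in the units of the state.
- r.read_state(): the state, without advancing time (a new reading comes with each control period).
- r.grab_frame(name): name is "side" or "top" or "wrist"; returns (picture, depth): 480x640x3 uint8, red, green, blue; 480x640 float32, m along the optical axis (not along the pixel's ray), 0 where there is no reading.
- r.get_calibration(name): a dict with "mtx" (3x3 intrinsics, pixels), "camera_from_world" (4x4, takes a point from world to camera coordinates). Camera axes: x right, y up, looking along -z (the intrinsics and any distortion apply to the point x, -y, -z); pixel columns grow to the right and rows downward; lengths in m; the calibration is good to about 2 mm. A picture is of the moment at which its call begins: read the wrist's pose just before it. get_calibration takes no time and is no camera call; for the wrist camera it gives the pose at the moment of the call.
- r.job_done(): hands the job in, once; it reports no verdict.
The state is a dict: "t": time; "joints": joint angles; "joint_velocities": joint speeds; "joint_torque": joint torques, N m; "ee_pos": TCP position; "ee_rot": TCP orientation; "force": force on the tool from outside, world axes, zero at the start; "torque": the same for the moment, N m; "finger_gap": finger opening in m.
Only numpy, scipy, OpenCV 4.12 (cv2) and the standard library are available. Lean on these libraries where they do the work, as an engineer would, in place of code of your own. Each camera call takes 0.05 s, during which the arm holds its last target. There are 200 camera calls.

## Working session

There is one attempt and no reset: what is moved stays moved. The work goes in short steps, Python scripts to look and compute and a tool call to move; the robot and the scene stay as the last step left them, time stands still between calls to the robot, and variables do not carry over. Pictures are saved under pics/ and viewed, about 8 in all and at most 12, crops included, and the job is handed in when it is done.

Besides the shell and the picture viewer there is one more tool, called after "Emit:" as name(argument=value, ...) on one line, values as JSON. play_rows: Moves the arm, as the interface text tells. Shift numbers are shares of 30 mm and turn numbers shares of 5 degrees, none past 1 either way. Its arguments: {"type":"object","properties":{"increments":{"type":"array","items":{"type":"array"}},"claw":{"type":"number"},"newtons":{"type":"number"}},"required":["increments"]}

```bash
mkdir -p pics; ls; cat > h.py <<'E'
from workcell import r
import numpy as np, cv2
np.set_printoptions(precision=4,suppress=True)
def grab(n,save=None):
    c=r.get_calibration(n); im,d=r.grab_frame(n)
    if save: cv2.imwrite('pics/'+save,im[:,:,::-1])
    return im,d,c
def cloud(d,c):
    K=np.array(c['mtx']);T=np.linalg.inv(np.array(c['camera_from_world']))
    v,u=np.mgrid[:d.shape[0],:d.shape[1]]
    x=(u-K[0,2])/K[0,0]*d;y=(v-K[1,2])/K[1,1]*d
    P=np.stack([x,-y,-d],-1)@T[:3,:3].T+T[:3,3]
    P[d==0]=np.nan
    return P
E
python3 - <<'E'
from h import *
s=r.read_state();print(s)
im,d,c=grab('top','top.png');print(c)
np.savez('top.npz',P=cloud(d,c),im=im)
im,d,c=grab('side','side.png');print(c)
np.savez('side.npz',P=cloud(d,c),im=im)
E
```

```text
pics
{'t': 0.0, 'joints': array([-1.3858,  0.2593,  1.5361, -0.    ,  1.348 , -0.2028]), 'joint_velocities': array([ 0.0009,  0.    ,  0.0015,  0.0005,  0.0005, -0.0006]), 'joint_torque': array([ -0.0019, -43.7316, -28.3999,   0.0715,   0.0413,  -0.0001]), 'ee_pos': array([ 0.2079, -0.5086,  0.2178]), 'ee_rot': array([[-0.0004,  0.3782, -0.9257],
       [ 0.0018, -0.9257, -0.3782],
       [-1.    , -0.0018, -0.0003]]), 'force': array([ 0.0194, -0.1166,  0.4064]), 'torque': array([-0.0066,  0.0396,  0.0152]), 'finger_gap': 0.09292085983604886}
{'mtx': array([[553.9985,   0.    , 323.8041],
       [  0.    , 553.9985, 231.6962],
       [  0.    ,   0.    ,   1.    ]]), 'camera_from_world': array([[ 0.0069, -0.9996,  0.0256,  0.0655],
       [ 0.9977,  0.0086,  0.0678, -0.5179],
       [-0.068 ,  0.0251,  0.9974, -1.3267],
       [ 0.    ,  0.    ,  0.    ,  1.    ]])}
{'mtx': array([[465.7882,   0.    , 315.668 ],
       [  0.    , 465.7882, 235.9518],
       [  0.    ,   0.    ,   1.    ]]), 'camera_from_world': array([[ 0.9983, -0.0581, -0.0021, -0.4968],
       [ 0.0405,  0.6698,  0.7414, -0.1207],
       [-0.0417, -0.7403,  0.671 , -1.0546],
       [ 0.    ,  0.    ,  0.    ,  1.    ]])}
```

View pics/top.png

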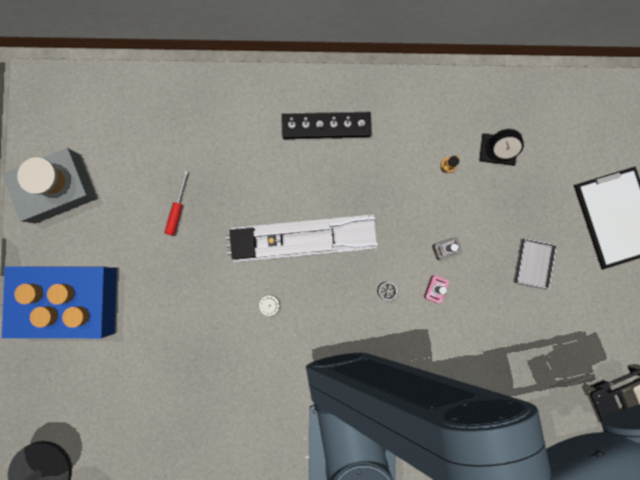

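View pics/side.png

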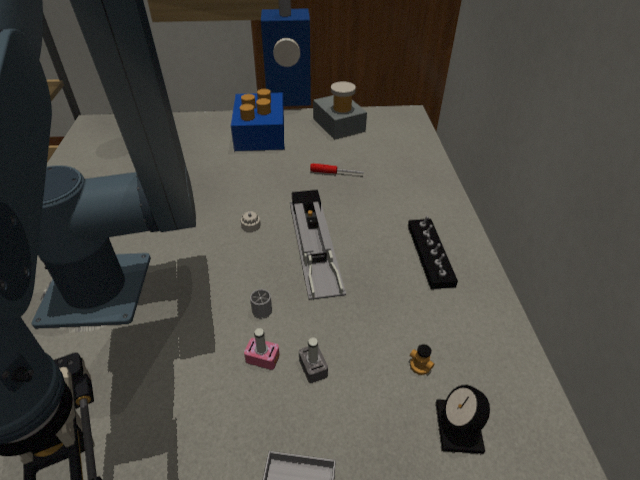

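The top view shows the bay with its box at (242,243) and tray at (355,232). The grey cartridge is at (447,248), with the pink one below it at (437,289) and the straightener at (387,291). Next I'll measure these.

```bash
python3 - <<'E'
from h import *
z=np.load('top.npz');P=z['P'];im=z['im']
a=cv2.resize(im[205:310,220:470][:,:,::-1],None,fx=3.2,fy=3.2,interpolation=cv2.INTER_CUBIC);cv2.imwrite('pics/crop.png',a)
def box(n,r0,r1,c0,c1,zlo,zhi):
    Q=P[r0:r1,c0:c1].reshape(-1,3);Q=Q[(Q[:,2]>zlo)&(Q[:,2]<zhi)]
    rc=cv2.minAreaRect((Q[:,:2]*1000).astype(np.float32)); print(n,len(Q),Q.mean(0),rc,cv2.boxPoints(rc).tolist())
print(np.nanmedian(P[180:200,300:400,2]))
box('cart body',230,265,425,470,.015,.04)
box('stem',230,265,425,470,.06,.1)
box('bay',205,270,220,385,.015,.055)
box('box',205,270,220,262,.034,.055)
box('lips',205,270,262,330,.034,.05)
box('traywalls',205,270,330,385,.017,.035)
box('strt',275,305,370,402,.02,.06)
box('pink',270,308,420,455,.015,.1)
z=np.load('side.npz');P=z['P']
box('S stem',330,385,295,330,.07,.1)
box('S cart',330,385,295,330,.02,.034)
box('S box',185,215,285,325,.034,.055)
box('S bay',185,300,285,350,.015,.055)
E
```

```text
0.001161030103640881
cart body 349 [ 0.4794 -0.2246  0.0312] ((480.2708435058594, -228.6127471923828), (40.08240509033203, 61.33969497680664), 18.60785484313965) [[451.49090576171875, -205.94110107421875], [471.063720703125, -264.0742492675781], [509.05078125, -251.28439331054688], [489.47796630859375, -193.1512451171875]]
stem 67 [ 0.4803 -0.2267  0.0838] ((480.82708740234375, -227.99273681640625), (16.516033172607422, 17.533050537109375), 3.5791208744049072) [[472.03790283203125, -219.7588348388672], [473.1324462890625, -237.25767517089844], [489.61627197265625, -236.2266387939453], [488.521728515625, -218.72779846191406]]
bay 2376 [0.4935 0.1736 0.0398] ((502.6816101074219, 124.81721496582031), (73.98322296142578, 362.1887512207031), 6.443221092224121) [[445.60150146484375, 300.6165466308594], [486.2458190917969, -59.28443145751953], [559.76171875, -50.98211669921875], [519.117431640625, 308.9188537597656]]
box 849 [0.4877 0.2589 0.0413] ((488.83319091796875, 255.0789794921875), (72.4720458984375, 76.79426574707031), 5.1698079109191895) [[449.2846984863281, 290.0547790527344], [45
[... 1827 characters left out ...]
56, -264.9178466796875], [508.0839538574219, -251.3973388671875], [487.6169128417969, -192.9595947265625]]
S box 560 [0.4867 0.2425 0.0413] ((486.8003845214844, 238.85589599609375), (73.40290069580078, 111.27684020996094), 0.44360101222991943) [[449.6692810058594, 294.20849609375], [450.5307922363281, 182.93499755859375], [523.9315185546875, 183.5032958984375], [523.0699462890625, 294.77679443359375]]
S bay 1786 [0.4954 0.1417 0.0364] ((501.3111267089844, 119.08186340332031), (71.93390655517578, 352.6546325683594), 5.9944915771484375) [[447.12646484375, 290.6888732910156], [483.9551696777344, -60.037410736083984], [555.4957885742188, -52.525146484375], [518.6671142578125, 298.2011413574219]]
```

View pics/crop.png

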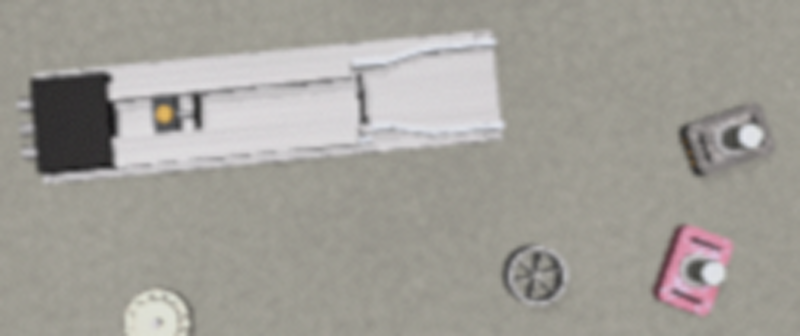

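The crop shows the cartridge nose, with its brass contacts, at its left end (690,150). The flap is at (362,97) and the buffer face near (197,110), roughly bay x 120. The top and side cameras agree to about 2 mm: stem at (0.480, -0.229), cartridge yaw about 109°, bay yaw about 96°. I'm moving above the stem now.

Emit:
play_rows(increments=[[[0,-0.43,-1],0.06],[[0,-0.43,-1],0.06],[[0,-0.43,-1],0.06],[[0,-0.43,-1],0.06],[[0,-0.43,-1],0.06],[[0,-0.43,-1],0.06],[[0,-0.43,-1],0.06],[[0,-0.43,-1],0.06],[[0,-0.43,-1],0.06],[[0,-0.43,-1],0.06],[[0,-0.43,-1],0.06],[[0,0,0],0]], claw=0.7, newtons=20)

```text
t: 1.3
ee_pos: [0.4736, -0.2486, 0.2129]
ee_rot: [[-0.006, 0.317, -0.948], [0.01, -0.948, -0.317], [-1.0, -0.012, 0.002]]
force: [-0.7, 0.2, 0.0]
finger_gap: 0.0654
```

```bash
cat >> h.py <<'E'
def delta(p,yaw=None):
    s=r.read_state();R=np.array(s['ee_rot']);print('pos',s['ee_pos'],'yaw',np.degrees(np.arctan2(-R[1,1],-R[0,1])),'F',s['force'],'gap',s['finger_gap'],'t',s['t'])
    print('tool shift /30mm',R.T@(np.array(p)-s['ee_pos'])/.03)
E
python3 - <<'E'
from h import *
im,d,c=grab('wrist','w1.png')
P=cloud(d,c).reshape(-1,3)
for lo,hi in((.078,.092),(.022,.036)):
    Q=P[(P[:,2]>lo)&(P[:,2]<hi)&(np.hypot(P[:,0]-.48,P[:,1]+.229)<.05)]
    print(len(Q), Q.mean(0) if len(Q) else '', cv2.minAreaRect((Q[:,:2]*1000).astype(np.float32)) if len(Q)>5 else '')
delta([.480,-.229,.20])
E
```

```text
440 [ 0.4814 -0.2293  0.0848] ((480.91986083984375, -229.43609619140625), (18.033201217651367, 18.342500686645508), 15.68813419342041)
2204 [ 0.4835 -0.2289  0.0295] ((480.4427185058594, -228.9679718017578), (40.18277359008789, 59.416114807128906), 18.751291275024414)
pos [ 0.4725 -0.2497  0.2127] yaw 108.48675412364261 F [-0.8991 -0.3296 -0.2603] gap 0.06496291821146809 t 1.35
tool shift /30mm [ 0.4292 -0.57   -0.4587]
```

View pics/w1.png

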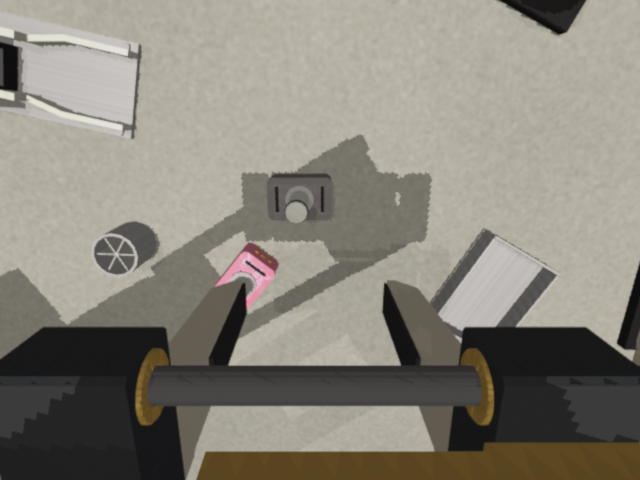

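The wrist view shows the grey cartridge at (300,200), clear of the pink one at (248,275). The stem is at (0.481, -0.229) and the yaw is 108.7°. I'm aligning over it and starting down.

Emit:
play_rows(increments=[[[0,-0.57,-0.48],0],[[0,0,0],0],[[0.8,0,0],0],[[0.8,0,0],0],[[0.4,0,0],0],[[0,0,0],0]])

```text
t: 1.95
ee_pos: [0.4765, -0.2337, 0.1509]
ee_rot: [[-0.009, 0.315, -0.949], [0.006, -0.949, -0.315], [-1.0, -0.009, 0.007]]
force: [-0.7, -0.2, -0.3]
finger_gap: 0.0649
```

```bash
python3 -c "
from h import *
delta([.4808,-.2293,.047])"
```

```text
pos [ 0.4765 -0.2337  0.1509] yaw 108.35917960412586 F [-0.6681 -0.1846 -0.2782] gap 0.06489614261571976 t 1.95
tool shift /30mm [ 3.4622 -0.0642 -0.2062]
```

Emit:
play_rows(increments=[[[0.7,-0.05,-0.1],0],[[0.7,-0.02,-0.1],0],[[0.7,0,0],0],[[0.7,0,0],0],[[0.4,0,0],0],[[0.25,0,0],0],[[0,0,0],0],[[0,0,0],0]])

```text
t: 2.75
ee_pos: [0.4831, -0.2379, 0.0508]
ee_rot: [[-0.002, 0.311, -0.951], [-0.002, -0.951, -0.311], [-1.0, 0.002, 0.002]]
force: [-0.6, 0.1, 0.3]
finger_gap: 0.0653
```

```bash
python3 -c "
from h import *
delta([.4808,-.2293,.047])"
```

```text
pos [ 0.4831 -0.2379  0.0508] yaw 108.10107846985818 F [-0.5594  0.1295  0.3478] gap 0.06533811896982407 t 2.75
tool shift /30mm [ 0.1259 -0.295  -0.0177]
```

Emit:
play_rows(increments=[[[0.12,-0.28,-0.02],0],[[0,0,0],0]])

```text
t: 2.95
ee_pos: [0.4816, -0.2299, 0.0484]
ee_rot: [[0.001, 0.31, -0.951], [-0.004, -0.951, -0.31], [-1.0, 0.004, 0.001]]
force: [-0.6, -0.2, 0.4]
finger_gap: 0.0652
```

Emit:
play_rows(increments=[[[0,0,0],0],[[0,0,0],0],[[0,0,0],0],[[0,0,0],0],[[0,0,0],0],[[0,0,0],0]], claw=0, newtons=25)

```text
t: 3.55
ee_pos: [0.4826, -0.23, 0.0499]
ee_rot: [[0.003, 0.311, -0.95], [-0.006, -0.95, -0.311], [-1.0, 0.006, -0.001]]
force: [0.2, -1.1, 0.3]
finger_gap: 0.0217
```

```bash
python3 -c "
from h import *
delta([.4808,-.2293,.047])"
```

```text
pos [ 0.4826 -0.23    0.0499] yaw 108.13979303868801 F [ 0.1605 -1.0753  0.2859] gap 0.021716232236021576 t 3.55
tool shift /30mm [ 0.0965 -0.0408  0.0494]
```

Emit:
play_rows(increments=[[[0,0,0],0],[[0,0,0],0],[[-0.6,0,0],0],[[-0.6,0,0],0],[[-0.6,0,0],0],[[0,0,0],0.8],[[0,0,0],0.8],[[0,0,0],0.8],[[0,0,0],0]])

```text
t: 4.45
ee_pos: [0.4802, -0.2284, 0.1032]
ee_rot: [[-0.003, 0.099, -0.995], [-0.002, -0.995, -0.099], [-1.0, 0.001, 0.003]]
force: [-0.3, 0.5, -1.8]
finger_gap: 0.0178
```

```bash
python3 -c "
from h import *
o=np.array([.509,.0495,0]);dr=np.array([-np.sin(.106),np.cos(.106),0])
print(o-66*dr/1000)
delta(o-.13*dr+[0,0,.11])"
```

```text
[ 0.516  -0.0161  0.    ]
pos [ 0.4802 -0.2284  0.1032] yaw 95.69336098220242 F [-0.2605  0.496  -1.8178] gap 0.017838719464020148 t 4.45
tool shift /30mm [-0.2386 -4.7905 -1.9011]
```

Emit:
play_rows(increments=[[[-0.05,-0.8,-0.32],0],[[-0.05,-0.8,-0.32],0],[[-0.05,-0.8,-0.32],0],[[-0.05,-0.8,-0.32],0],[[-0.05,-0.8,-0.32],0],[[0,-0.8,-0.3],0],[[0,0,0],0],[[0,0,0],0]])

```text
t: 5.25
ee_pos: [0.5216, -0.0746, 0.1078]
ee_rot: [[-0.007, 0.113, -0.994], [-0.0, -0.994, -0.113], [-1.0, -0.0, 0.007]]
force: [0.4, 0.5, -2.5]
finger_gap: 0.0173
```

```bash
python3 - <<'E'
from h import *
im,d,c=grab('wrist','w2.png')
P=cloud(d,c);np.savez('w2.npz',P=P,im=im)
delta([.516,-.0161,.11])
P=P.reshape(-1,3);o=np.array([.509,.0495,0]);dr=np.array([-np.sin(.106),np.cos(.106),0]);n=np.array([dr[1],-dr[0],0])
bx=(P-o)@dr*1000;by=-(P-o)@n*1000;z=P[:,2]*1000
for lo in range(-110,60,10):
    m=(bx>lo)&(bx<lo+10)&(abs(by)<45)&(z>19)&(z<44);
    if m.sum()>20:
        l=by[m&(by>0)];q=by[m&(by<0)]
        print(lo,m.sum(),'L',np.percentile(l,[2,98]) if len(l) else '','R',np.percentile(q,[2,98]) if len(q) else '',np.median(z[m]))
m=(abs(by)<15)&(z<30)&(z>3);print('tray back edge',np.sort(bx[m&(bx>-115)])[:20:5])
E
```

```text
pos [ 0.5215 -0.0747  0.1077] yaw 96.42285669624691 F [-0.0178 -0.3766 -1.8804] gap 0.0177354814090315 t 5.3
tool shift /30mm [-0.075  -1.9613 -0.0366]
-110 77 L  R [-35.4125 -30.4528] 23.396249741654803
-100 122 L  R [-35.6403 -30.944 ] 23.356311273479772
-90 175 L [26.804  32.1664] R [-35.6808 -30.9111] 23.374946864237494
-80 245 L [27.0164 32.1099] R [-35.6726 -30.8764] 23.309941743291233
-70 257 L [26.9986 32.0705] R [-35.6675 -30.664 ] 23.187367523660434
-60 261 L [26.9753 31.8997] R [-35.6617 -30.7051] 23.284323874206592
-50 265 L [24.7706 31.2391] R [-34.759  -28.7152] 23.27125113017228
-40 262 L [22.5952 28.9518] R [-32.6863 -26.5195] 23.22232277259176
-30 423 L [19.8671 26.3616] R [-30.0868 -23.5394] 24.02770299019874
-20 510 L [19.3051 25.3205] R [-29.4016 -23.7552] 36.606286698735644
-10 1512 L [ 0.69   33.5127] R [-29.3821  -0.7493] 32.69660581362061
0 933 L [ 4.3522 33.8043] R [-29.4305  -4.9986] 39.80582565112869
10 957 L [12.0942 33.3999] R [-29.4458 -16.1209] 41.43449911676683
20 950 L [12.0966 33.8485] R [-29.5218 -15.9306] 41.437180986164265
30 952 L [12.0106 33.6519] R [-29.5136 -15.9992] 41.47025598994027
40 946 L [11.9995 33.888 ] R [-29.5387 -16.477 ] 41.41284435893904
50 948 L [12.0251 33.9798] R [-29.6031 -16.5101] 41.480183918573914
tray back edge [-105.482  -105.4288 -105.3349 -105.2809]
```

View pics/w2.png

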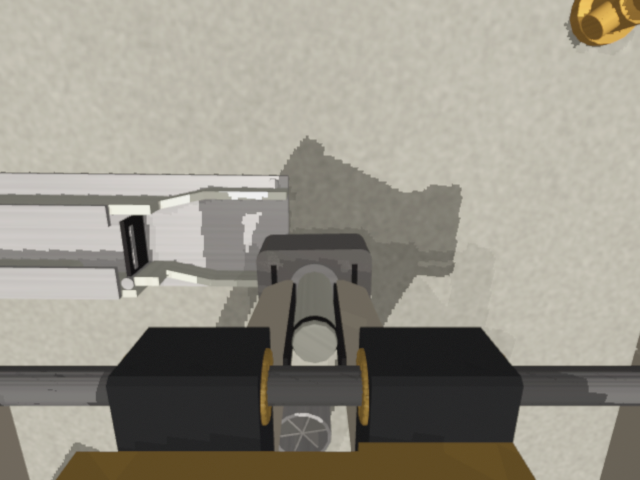

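The wrist view shows the cartridge held level at (315,260), nose left toward the tray, with the flap shut at (133,243). The bay centreline sits about 2 mm right of my first estimate. I'll check the held cartridge's pose against it.

```bash
python3 - <<'E'
from h import *
P=np.load('w2.npz')['P'].reshape(-1,3)
tcp=np.array([.5215,-.0747])
D=P[:,:2]-tcp
m=(abs(D)<.05).all(1)&(P[:,2]>.05)
print(np.histogram(P[m,2],bins=np.arange(.05,.15,.005)))
for lo,hi in((.075,.095),(.13,.15)):
    q=m&(P[:,2]>lo)&(P[:,2]<hi); 
    if q.sum()>5: print(lo,q.sum(),np.median(P[q,2]),cv2.minAreaRect((P[q,:2]*1000).astype(np.float32)))
o=np.array([.511,.0497,0]);dr=np.array([-.1058,.9944,0])
delta(o-.066*dr+[.0015,0,.10])
E
```

```text
(array([   0,  124,  247,  250,  274,  288,  311, 3736,  198,  132,  137,
        238,  380,  523,  525,  618,  689,  680, 2177]), array([0.05 , 0.055, 0.06 , 0.065, 0.07 , 0.075, 0.08 , 0.085, 0.09 ,
       0.095, 0.1  , 0.105, 0.11 , 0.115, 0.12 , 0.125, 0.13 , 0.135,
       0.14 , 0.145]))
0.075 4533 0.08738011678025451 ((526.452392578125, -73.93869018554688), (27.994075775146484, 60.44290542602539), 5.873083591461182)
0.13 4210 0.14275385477725303 ((521.7816162109375, -74.6226806640625), (21.37497901916504, 49.620521545410156), 6.483407020568848)
pos [ 0.5215 -0.0747  0.1077] yaw 96.42285669624691 F [-0.0178 -0.3766 -1.8804] gap 0.0177354814090315 t 5.3
tool shift /30mm [ 0.2575 -1.9536 -0.155 ]
```

Emit:
play_rows(increments=[[[0.1,-0.7,-0.07],0],[[0.1,-0.7,-0.07],0],[[0.05,-0.55,0],0],[[0,0,0],0],[[0,0,0],0]])

```text
t: 5.8
ee_pos: [0.5187, -0.0204, 0.0994]
ee_rot: [[-0.008, 0.109, -0.994], [-0.002, -0.994, -0.109], [-1.0, 0.001, 0.008]]
force: [0.4, 0.1, -2.0]
finger_gap: 0.0173
```

```bash
python3 - <<'E'
from h import *
delta([.5192,-.0158,.058])
E
```

```text
pos [ 0.5187 -0.0204  0.0994] yaw 96.24322395904952 F [ 0.3511  0.082  -1.9846] gap 0.017348519331817226 t 5.8
tool shift /30mm [ 1.3796 -0.1536 -0.0443]
```

Emit:
play_rows(increments=[[[0.4,-0.08,-0.02],0],[[0.4,-0.05,-0.02],0],[[0.3,0,0],0],[[0.15,0,0],0],[[0,0,0],0],[[0,0,0],0]])

```text
t: 6.4
ee_pos: [0.5189, -0.0199, 0.0574]
ee_rot: [[-0.01, 0.105, -0.994], [-0.002, -0.994, -0.105], [-1.0, 0.001, 0.01]]
force: [0.1, 0.7, -0.9]
finger_gap: 0.0176
```

```bash
python3 - <<'E'
from h import *
delta([.5192,-.0158,.0563])
E
```

```text
pos [ 0.5189 -0.0199  0.0574] yaw 96.03986993170831 F [ 0.1335  0.6706 -0.8553] gap 0.01763746558842577 t 6.4
tool shift /30mm [ 0.0355 -0.1343 -0.0231]
```

Emit:
play_rows(increments=[[[0.03,0,0],0],[[0,0,0],0]])

```text
t: 6.6
ee_pos: [0.5193, -0.02, 0.0568]
ee_rot: [[-0.009, 0.105, -0.994], [-0.003, -0.994, -0.105], [-1.0, 0.002, 0.009]]
force: [0.5, 0.7, -2.2]
finger_gap: 0.0175
```

Emit:
play_rows(increments=[[[0,0,0],0],[[0,0,0],0],[[0,0,0],0],[[0.08,0,-0.02],0],[[0,0,0],0]], claw=0.4)

```text
t: 7.1
ee_pos: [0.5218, -0.0202, 0.0563]
ee_rot: [[-0.004, 0.106, -0.994], [-0.004, -0.994, -0.106], [-1.0, 0.003, 0.005]]
force: [-0.3, -0.5, -0.1]
finger_gap: 0.0375
```

```bash
python3 - <<'E'
from h import *
im,d,c=grab('wrist','w3.png')
P=cloud(d,c).reshape(-1,3)
o=np.array([.511,.0497,0]);dr=np.array([-.1058,.9944,0]);n=np.array([-.9944,-.1058,0])
B=np.stack([(P-o)@dr,(P-o)@n,P[:,2]],-1)*1000
m=(B[:,0]>-115)&(B[:,0]<-20)&(abs(B[:,1])<27)&(B[:,2]>30)&(B[:,2]<42)
print(m.sum(),np.median(B[m,2]),cv2.minAreaRect(B[m,:2].astype(np.float32)),np.percentile(B[m],[.5,99.5],axis=0))
s=r.read_state();p=np.array(s['ee_pos'])-o;print('tcp bay',p@dr,p@n)
delta([.5192,-.0158,.053])
E
```

```text
5269 35.517589626368725 ((-58.47984313964844, -0.21834754943847656), (45.398738861083984, 81.94869995117188), 84.08544921875) [[-99.3607 -24.3294  30.3349]
 [-20.6031  21.2253  40.9287]]
tcp bay -0.0706942305185234 -0.0034367218164839636
pos [ 0.5219 -0.0202  0.0565] yaw 96.0658968531459 F [0.9981 0.3717 0.6127] gap 0.0371515458584087 t 7.15
tool shift /30mm [ 0.1154 -0.1568  0.0733]
```

View pics/w3.png

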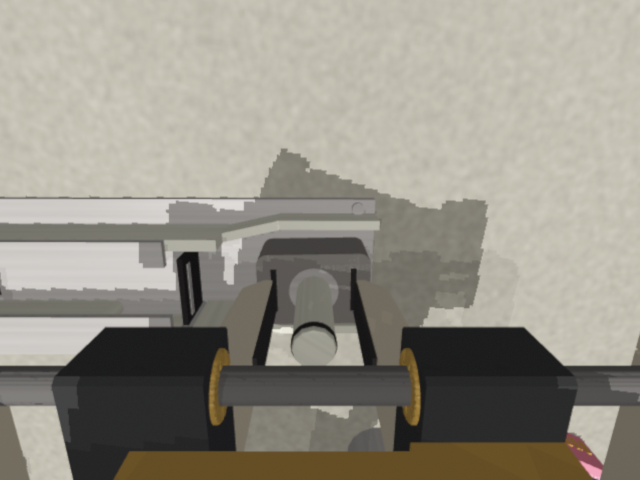

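The wrist view shows the cartridge in the tray at (315,280), square to the walls, with its top at 35.5 mm against the expected 36. It's seated. I'm regripping at the proper height.

Emit:
play_rows(increments=[[[0.12,0,0.11],0],[[0,0,0],0]])

```text
t: 7.35
ee_pos: [0.5183, -0.0206, 0.0526]
ee_rot: [[-0.004, 0.106, -0.994], [-0.004, -0.994, -0.106], [-1.0, 0.003, 0.005]]
force: [-0.6, -0.0, 0.5]
finger_gap: 0.0372
```

Emit:
play_rows(increments=[[[0,0,0],0],[[0,0,0],0],[[0,0,0],0],[[0,0,0],0],[[0,0,0],0]], claw=0, newtons=25)

```text
t: 7.85
ee_pos: [0.518, -0.0206, 0.0523]
ee_rot: [[-0.005, 0.106, -0.994], [-0.004, -0.994, -0.106], [-1.0, 0.003, 0.005]]
force: [0.0, 0.7, -1.0]
finger_gap: 0.0174
```

```bash
cat >> h.py <<'E'
o=np.array([.511,.0497,0]);dr=np.array([-.1058,.9944,0]);n=np.array([-.9944,-.1058,0])
def bay():
    s=r.read_state();p=np.array(s['ee_pos'])-o;f=np.array(s['force']);R=np.array(s['ee_rot'])
    print('tcp bay mm',p@dr*1e3,p@n*1e3,p[2]*1e3,'Fx,Fy,Fz',f@dr,f@n,f[2],'yaw err deg',np.degrees(np.arctan2(-R[1,1],-R[0,1]))-96.07,'gap',s['finger_gap'],'t',s['t'])
E
python3 -c "
from h import *
bay()"
```

```text
tcp bay mm -70.62462771255788 0.49053980970042543 52.28332549936723 Fx,Fy,Fz 0.7101052519317433 -0.09937442903225371 -1.018082365460491 yaw err deg -0.010571845915208655 gap 0.017384289194630313 t 7.85
```

Emit:
play_rows(increments=[[[0,-0.17,0],0],[[0,-0.17,0],0],[[0,-0.17,0],0],[[0,-0.17,0],0],[[0,-0.17,0],0],[[0,0,0],0]])

```text
t: 8.45
ee_pos: [0.5152, 0.007, 0.0523]
ee_rot: [[-0.004, 0.106, -0.994], [-0.004, -0.994, -0.106], [-1.0, 0.003, 0.005]]
force: [0.3, 0.1, -1.2]
finger_gap: 0.0175
```

```bash
python3 -c "
from h import *
bay()"
```

```text
tcp bay mm -42.864774966672684 0.3366472274302537 52.29370870192239 Fx,Fy,Fz 0.10801839968546735 -0.29556816073700404 -1.1912954338452553 yaw err deg 0.004878919130177906 gap 0.017515239683816783 t 8.45
```

Emit:
play_rows(increments=[[[0,-0.12,0],0],[[0,-0.12,0],0],[[0,-0.12,0],0],[[0,-0.12,0],0],[[0,-0.12,0],0]])

```text
t: 8.95
ee_pos: [0.514, 0.0243, 0.0525]
ee_rot: [[-0.003, 0.107, -0.994], [-0.008, -0.994, -0.107], [-1.0, 0.007, 0.004]]
force: [0.4, -6.3, -1.6]
finger_gap: 0.0177
```

```bash
python3 -c "
from h import *
bay()"
```

```text
tcp bay mm -25.576341176821153 -0.3315927736360588 52.513946052687594 Fx,Fy,Fz -6.2597143615438835 0.2584744054882608 -1.5580277963498697 yaw err deg 0.0734446666361066 gap 0.017736751255757154 t 8.95
```

Emit:
play_rows(increments=[[[0,-0.14,0],0],[[0,-0.14,0],0],[[0,-0.14,0],0],[[0,-0.14,0],0]])

```text
t: 9.35
ee_pos: [0.5143, 0.0376, 0.0527]
ee_rot: [[0.001, 0.108, -0.994], [-0.015, -0.994, -0.108], [-1.0, 0.015, 0.001]]
force: [-0.8, -6.6, 0.4]
finger_gap: 0.0177
```

```bash
python3 -c "
from h import *
bay()"
```

```text
tcp bay mm -12.334961267677848 -1.9606241824319357 52.74735909813121 Fx,Fy,Fz -6.443617166612086 1.475410378616144 0.3949514947183136 yaw err deg 0.13476522735352603 gap 0.01771981130855237 t 9.35
```

Emit:
play_rows(increments=[[[0,-0.25,0.04],0],[[0,-0.25,0.02],0],[[0,-0.25,0.02],0],[[0,-0.25,0],0]])

```text
t: 9.75
ee_pos: [0.5105, 0.0676, 0.0528]
ee_rot: [[0.005, 0.106, -0.994], [-0.016, -0.994, -0.106], [-1.0, 0.017, -0.003]]
force: [1.8, -2.3, -0.3]
finger_gap: 0.0177
```

```bash
python3 -c "
from h import *
bay()"
```

```text
tcp bay mm 17.897398035491975 -1.3693922764492654 52.78739148125962 Fx,Fy,Fz -2.484575845839489 -1.5398945335198069 -0.27462808892060864 yaw err deg 0.03188213181563526 gap 0.017695102412069872 t 9.75
```

Emit:
play_rows(increments=[[[0,-0.25,0],0],[[0,-0.25,0],0],[[0,-0.25,0],0],[[0,-0.25,0],0],[[0,-0.25,0],0],[[0,-0.2,0],0],[[0,0,0],0]])

```text
t: 10.45
ee_pos: [0.5053, 0.1161, 0.0528]
ee_rot: [[0.006, 0.109, -0.994], [-0.017, -0.994, -0.109], [-1.0, 0.017, -0.004]]
force: [1.0, -0.9, 1.2]
finger_gap: 0.0175
```

```bash
python3 -c "
from h import *
bay()"
```

```text
tcp bay mm 66.60122179656577 -1.3522512394258892 52.77046128431512 Fx,Fy,Fz -0.9775556814465781 -0.8999643557457068 1.2087956648885827 yaw err deg 0.18516617262021384 gap 0.017475383416367205 t 10.45
```

Emit:
play_rows(increments=[[[0,-0.14,0],0],[[0,-0.14,0],0],[[0,-0.12,0],0],[[0,0,0],0]])

```text
t: 10.85
ee_pos: [0.5036, 0.129, 0.0527]
ee_rot: [[0.005, 0.108, -0.994], [-0.016, -0.994, -0.108], [-1.0, 0.017, -0.003]]
force: [1.3, -1.4, 1.8]
finger_gap: 0.0178
```

Emit:
play_rows(increments=[[[0,-0.06,0],0],[[0,-0.06,0],0]])

```text
t: 11.05
ee_pos: [0.5032, 0.1325, 0.0527]
ee_rot: [[0.005, 0.108, -0.994], [-0.017, -0.994, -0.108], [-1.0, 0.017, -0.003]]
force: [0.2, -3.6, 3.5]
finger_gap: 0.0171
```

```bash
python3 -c "
from h import *
bay()"
```

```text
tcp bay mm 83.13894521608522 -1.015263092520025 52.715420792999815 Fx,Fy,Fz -3.62292296839377 0.21765789197107788 3.460340656380118 yaw err deg 0.1406485575290759 gap 0.017115873439340252 t 11.05
```

Emit:
play_rows(increments=[[[0,0,0],0],[[0,0,0],0]])

```text
t: 11.25
ee_pos: [0.5032, 0.1327, 0.0527]
ee_rot: [[0.005, 0.108, -0.994], [-0.016, -0.994, -0.108], [-1.0, 0.017, -0.003]]
force: [1.1, -1.5, 2.4]
finger_gap: 0.0174
```

```bash
python3 - <<'E'
from h import *
bay()
im,d,c=grab('top');P=cloud(d,c)
cv2.imwrite('pics/t2.png',cv2.resize(im[205:275,225:385][:,:,::-1],None,fx=5,fy=5,interpolation=cv2.INTER_CUBIC))
K=np.array(c['mtx']);T=np.array(c['camera_from_world'])
for bx,z in((0,.036),(110,.036),(115,.036),(120,.036),(130,.036)):
    p=T[:3,:3]@(o+bx/1e3*dr+[0,0,z])+T[:3,3];q=K@[p[0],-p[1],-p[2]];q=q[:2]/q[2];print(bx,(q-[225,205])*5)
E
```

```text
tcp bay mm 83.35798249074217 -0.9963787145688933 52.71071811803063 Fx,Fy,Fz -1.6206267999585147 -0.9033360801583517 2.3773261044854115 yaw err deg 0.13590324684942345 gap 0.017367711204425203 t 11.25
0 [536.3973 144.4646]
110 [307.0096 166.8672]
115 [296.5537 167.8883]
120 [286.0953 168.9097]
130 [265.1707 170.9533]
```

View pics/t2.png

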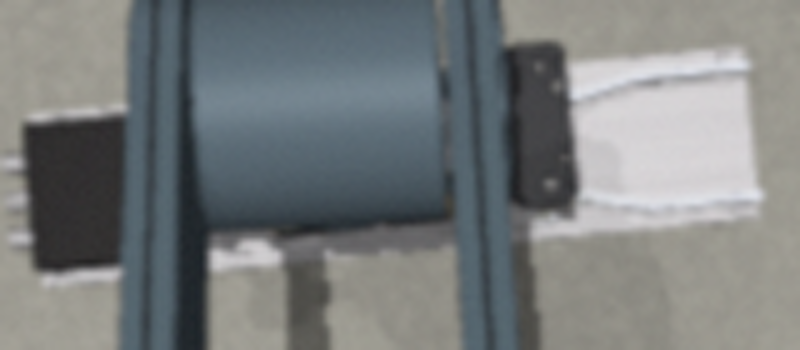

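The arm hides the passage from the top camera in this view. From the first crop I put the buffer face at about bay x 118. The load falls to friction level at rest, so there's no buffer contact yet. I'm feeling forward in small steps.

Emit:
play_rows(increments=[[[-0.02,-0.04,0],0],[[0,-0.04,0],0],[[0,0,0],0]])

```text
t: 11.6
ee_pos: [0.502, 0.1353, 0.0527]
ee_rot: [[0.003, 0.108, -0.994], [-0.016, -0.994, -0.108], [-1.0, 0.016, -0.001]]
force: [-0.2, -1.5, 2.0]
finger_gap: 0.0174
```

```bash
python3 -c "
from h import *
bay()"
```

```text
tcp bay mm 86.08699182938048 -0.12188129341506203 52.665416945762395 Fx,Fy,Fz -1.4933608441455906 0.3546899970177574 1.9977992023757003 yaw err deg 0.10357684783332388 gap 0.01744419631338438 t 11.6
```

Emit:
play_rows(increments=[[[-0.02,-0.05,0],0],[[0,0,0],0]])

```text
t: 11.8
ee_pos: [0.5012, 0.1374, 0.0527]
ee_rot: [[0.002, 0.107, -0.994], [-0.015, -0.994, -0.107], [-1.0, 0.015, 0.0]]
force: [0.3, -0.4, 0.4]
finger_gap: 0.0176
```

Emit:
play_rows(increments=[[[-0.01,-0.05,0],0],[[0,0,0],0]])

```text
t: 12.0
ee_pos: [0.501, 0.1393, 0.0526]
ee_rot: [[0.001, 0.107, -0.994], [-0.015, -0.994, -0.107], [-1.0, 0.015, 0.0]]
force: [1.7, -0.2, 0.5]
finger_gap: 0.0174
```

```bash
python3 -c "
from h import *
bay()"
```

```text
tcp bay mm 90.13902583032028 0.49637004928840345 52.64739203674682 Fx,Fy,Fz -0.3567670281781462 -1.646259659397997 0.5351381596935291 yaw err deg 0.08028454372410465 gap 0.017412829296953515 t 12.0
```

Emit:
play_rows(increments=[[[0,-0.05,-0.02],0],[[0,0,0],0]])

```text
t: 12.2
ee_pos: [0.5012, 0.1407, 0.0527]
ee_rot: [[0.001, 0.107, -0.994], [-0.015, -0.994, -0.107], [-1.0, 0.015, 0.001]]
force: [1.0, -0.7, -0.3]
finger_gap: 0.0177
```

Emit:
play_rows(increments=[[[0,-0.05,0],0],[[0,0,0],0]])

```text
t: 12.4
ee_pos: [0.501, 0.1416, 0.0527]
ee_rot: [[0.001, 0.108, -0.994], [-0.017, -0.994, -0.108], [-1.0, 0.017, 0.001]]
force: [-0.6, -1.3, -0.2]
finger_gap: 0.0177
```

```bash
python3 -c "
from h import *
bay()"
```

```text
tcp bay mm 92.44132767670727 0.2070787467485837 52.69922875500212 Fx,Fy,Fz -1.225698351763523 0.7676366903209477 -0.23539758906744254 yaw err deg 0.1115270900416192 gap 0.017702150589699196 t 12.4
```

Emit:
play_rows(increments=[[[0,-0.05,0],0],[[0,0,0],0]])

```text
t: 12.6
ee_pos: [0.5009, 0.1421, 0.0528]
ee_rot: [[0.001, 0.108, -0.994], [-0.018, -0.994, -0.108], [-1.0, 0.018, 0.001]]
force: [0.9, -3.0, -0.4]
finger_gap: 0.0177
```

```bash
python3 -c "
from h import *
bay()"
```

```text
tcp bay mm 92.992545036476 0.21300764375101683 52.768723983149506 Fx,Fy,Fz -3.0732548916911195 -0.5975789342024614 -0.4014327465761213 yaw err deg 0.12528882946659792 gap 0.017709958793375603 t 12.6
```

Emit:
play_rows(increments=[[[0,-0.05,0],0],[[0,0,0],0],[[0,0,0],0]])

```text
t: 12.9
ee_pos: [0.5009, 0.1423, 0.0528]
ee_rot: [[0.001, 0.108, -0.994], [-0.021, -0.994, -0.108], [-1.0, 0.021, 0.001]]
force: [-0.3, -3.0, 0.4]
finger_gap: 0.0173
```

```bash
python3 -c "
from h import *
bay()"
```

```text
tcp bay mm 93.18969121861828 0.23091332996385416 52.83091112420472 Fx,Fy,Fz -2.970983701683025 0.647804564743861 0.44000158478577656 yaw err deg 0.1282096896992755 gap 0.017335687469415075 t 12.9
```

Emit:
play_rows(increments=[[[0,-0.06,0],0]])

```text
t: 13.0
ee_pos: [0.5009, 0.1434, 0.053]
ee_rot: [[0.001, 0.108, -0.994], [-0.022, -0.994, -0.108], [-1.0, 0.022, 0.001]]
force: [0.2, -8.6, 2.7]
finger_gap: 0.0177
```

```bash
python3 -c "
from h import *
bay()"
```

```text
tcp bay mm 94.21812218912905 0.13194943711324372 52.95481196654139 Fx,Fy,Fz -8.582527985682871 0.7344876302128552 2.717802948479335 yaw err deg 0.14471936276167696 gap 0.0176724143517373 t 13.0
```

The force rose to 8.6 N over 1 mm, so this is clearly the buffer. I'm letting it settle, then easing back so the release is gentle.

Emit:
play_rows(increments=[[[0,0,0],0],[[0,0.02,0],0],[[0,0,0],0]])

```text
t: 13.3
ee_pos: [0.5009, 0.1422, 0.0529]
ee_rot: [[0.001, 0.108, -0.994], [-0.023, -0.994, -0.108], [-1.0, 0.023, 0.002]]
force: [0.3, -4.2, 0.3]
finger_gap: 0.0174
```

```bash
python3 -c "
from h import *
bay()"
```

```text
tcp bay mm 93.02122196677334 0.24842713449697038 52.89076530985726 Fx,Fy,Fz -4.162384657908447 0.16164438515108873 0.25213550561008935 yaw err deg 0.1474478242714099 gap 0.01742288172403205 t 13.3
```

Emit:
play_rows(increments=[[[0,0.02,0],0],[[0,0,0],0]])

```text
t: 13.5
ee_pos: [0.501, 0.1419, 0.0529]
ee_rot: [[0.001, 0.108, -0.994], [-0.022, -0.994, -0.108], [-1.0, 0.022, 0.002]]
force: [-0.0, -3.0, -0.1]
finger_gap: 0.0176
```

```bash
python3 -c "
from h import *
bay()"
```

```text
tcp bay mm 92.7473297598804 0.16589430631547916 52.90276312332622 Fx,Fy,Fz -3.0121029283218217 0.3380312435735855 -0.08557979828956175 yaw err deg 0.13952575596563577 gap 0.017592979235391888 t 13.5
```

Emit:
play_rows(increments=[[[0,0.02,0],0],[[0,0,0],0]])

```text
t: 13.7
ee_pos: [0.5011, 0.1417, 0.0529]
ee_rot: [[0.001, 0.108, -0.994], [-0.022, -0.994, -0.108], [-1.0, 0.022, 0.001]]
force: [0.6, -3.5, 0.4]
finger_gap: 0.0176
```

Emit:
play_rows(increments=[[[0,0,0],0],[[0,0,0],0],[[0,0,0],0],[[0,0,0],0],[[0,0,0],0]], claw=0.45)

```text
t: 14.2
ee_pos: [0.5004, 0.1436, 0.0527]
ee_rot: [[0.0, 0.108, -0.994], [-0.019, -0.994, -0.108], [-1.0, 0.019, 0.002]]
force: [0.0, -0.2, 0.6]
finger_gap: 0.0416
```

```bash
python3 - <<'E'
from h import *
bay()
im,d,c=grab('wrist','w4.png')
E
```

```text
tcp bay mm 94.483669143165 0.6091551989942134 52.737458888675846 Fx,Fy,Fz -0.1851548753608553 0.015945293573508136 0.5804804058484205 yaw err deg 0.12612313983004242 gap 0.04155985989680907 t 14.2
```

View pics/w4.png

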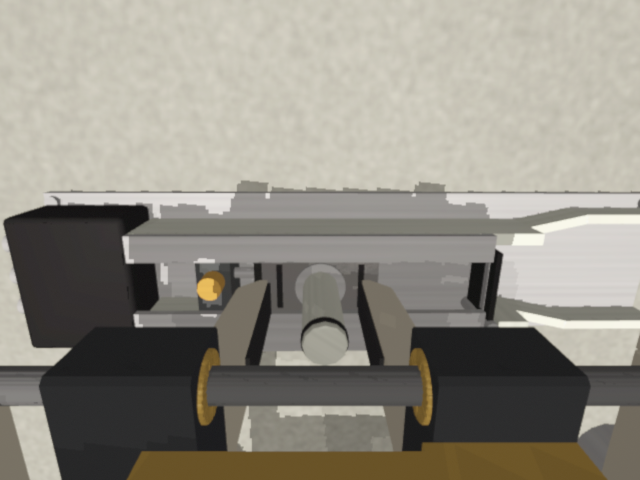

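The wrist view shows the jaws clear of the stem at (322,320), the nose at the dark buffer pad near (258,285), and the flap across the doorway at (493,285). I'm retracting upward to check.

Emit:
play_rows(increments=[[[-0.3,0,0],0],[[-0.5,0,0],0],[[-0.8,0,0],0],[[-0.8,0,0],0],[[-0.8,0,0],0],[[-0.8,0,0],0],[[-0.8,0,0],0],[[-0.4,0,0.5],0],[[0,0,0.8],0],[[0,0,0.8],0],[[0,0,0],0],[[0,0,0],0]])

```text
t: 15.45
ee_pos: [0.437, 0.1402, 0.2232]
ee_rot: [[0.008, 0.107, -0.994], [-0.017, -0.994, -0.108], [-1.0, 0.018, -0.006]]
force: [-0.5, -0.9, -0.5]
finger_gap: 0.0419
```

```bash
python3 - <<'E'
from h import *
bay()
im,d,c=grab('wrist');P=cloud(d,c)
cv2.imwrite('pics/w5.png',im[:,:,::-1])
B=np.stack([(P-o)@dr,(P-o)@n,P[...,2]],-1)*1000
Q=B.reshape(-1,3)
m=(Q[:,2]>80)&(Q[:,2]<100)&(abs(Q[:,1])<25)&(Q[:,0]>50)&(Q[:,0]<120)
print('stem',m.sum(),cv2.minAreaRect(Q[m,:2].astype(np.float32)) if m.sum()>5 else '')
for lo in list(range(-10,12,4))+list(range(52,140,2)):
    m=(Q[:,0]>=lo)&(Q[:,0]<lo+2)&(abs(Q[:,1])<11)&(Q[:,2]<45)
    if m.sum(): print(lo,m.sum(),np.round(np.percentile(Q[m,2],[10,50,90]),1),end=' | ')
E
```

```text
tcp bay mm 97.79011304773698 64.06302239048229 223.1799711481746 Fx,Fy,Fz -0.8564283683634161 0.6404472861336293 -0.4801730058038063 yaw err deg 0.10154257673923439 gap 0.041908468931545935 t 15.45
stem 481 ((91.48480224609375, 1.2606620788574219), (17.730449676513672, 18.344919204711914), 46.37480926513672)
-2 53 [34.6 35.7 36.8] | 2 42 [4.3 5.4 6. ] | 6 43 [4.4 5.5 6.5] | 10 49 [4.5 5.2 6.3] | 52 46 [4.4 5.  6.1] | 54 46 [4.7 5.4 6.1] | 56 46 [4.3 5.5 6.2] | 60 22 [34.7 35.4 36.2] | 62 53 [34.4 35.4 36.5] | 64 53 [34.4 35.  36. ] | 66 59 [34.2 35.2 36. ] | 68 57 [34.7 35.9 36.9] | 70 54 [35.3 36.  37.2] | 72 50 [34.3 35.2 36. ] | 74 55 [34.1 35.1 36.2] | 76 66 [34.2 35.2 36.2] | 78 41 [34.6 35.5 37.7] | 80 21 [34.3 36.2 37.2] | 82 16 [34.8 36.4 37.6] | 84 13 [34.9 36.9 37.9] | 86 14 [36.  36.9 38.4] | 88 9 [36.5 36.9 38.4] | 90 7 [36.8 37.7 38.8] | 92 8 [36.9 37.4 38.6] | 94 16 [36.  37.5 38.6] | 96 15 [36.1 37.4 38. ] | 98 25 [35.6 36.8 38.2] | 100 46 [34.9 37.2 38.2] | 102 56 [34.9 36.6 37.9] | 104 74 [33.9 35.5 36.7] | 106 52 [34.5 35.3 36.4] | 108 52 [34.4 35.2 36.2] | 110 54 [35.  35.8 36.4] | 112 68 [35.1 36.3 37.2] | 114 60 [34.3 35.3 36.2] | 116 52 [34.5 35.4 36.3] | 118 53 [34.3 35.4 36.3] | 120 51 [34.3 35.4 36.4] | 122 52 [28.2 29.  29.7] | 124 58 [28.  28.7 29.7] | 126 22 [21.4 28.5 29.2] | 128 45 [ 4.3  5.7 22.1] | 130 46 [ 4.9  5.9 21.7] | 132 49 [ 4.4  6.  22.2] | 134 48 [ 4.7  5.8 22. ] | 136 47 [ 4.6  6.1 22.2] | 138 111 [ 8.5 27.4 32.4] |
```

View pics/w5.png

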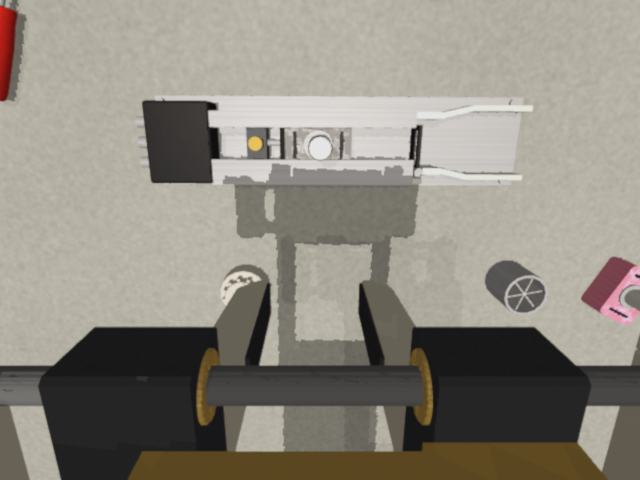

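The view shows the flap shut at (417,143) and the nose against the buffer pad at (283,143). In the profile, the nose ends at bay x 122 where the pad starts, with no gap. The bystanders in view look untouched, so I'm handing in.

```bash
python3 -c "
from h import *
print(r.job_done())"
```

```text
the job is handed in; nothing more can be done
None
```

I loaded the grey cartridge and handed the job in at about 15.5 s. It rests at the buffer, the flap is shut behind it, and the gripper is clear.

- **Placing:** I gripped it by the stem, set it down in the entry tray and let go so it could seat. Its top measured 35.5 mm against the expected 36 mm. I then regripped the stem and pushed it through the flap; the highest push force I read there was about 6.4 N.
- **Buffer:** I felt forward in small steps and met the buffer at about bay x 122 mm. The force was about 3 N, and one confirming step briefly read 8.6 N, which is under the 12 N limit. I eased back to about 3.5 N before letting go.
- **Last checks:** In the final wrist view the stem is at bay x 91.5 mm and the nose meets the buffer pad at about 122 mm, with no visible gap. The flap leaf is across the doorway, with bare floor behind it.
- **Other objects:** I didn't go near the other things on the panel. The ones in the final view look undisturbed, but I did not measure them again, and some were out of view.
- **Disagreements:** My first camera estimate of the buffer face was about 118–120 mm, a few mm short of where I felt it. The tool also tilted by about 1.3° under the pushing load, with no visible effect.

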